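# Close up the bench air cleaner after a filter change

### The arm

A 6-joint arm with a two-finger parallel gripper is mounted at the origin on a cart in front of the work surface, level with it; the furniture and walls round the work are solid. World frame = base frame: x ahead of the robot, y to its left, z up, the work surface at z = 0. Lengths are in m, angles in degrees, forces in N, time in s.
With the tool pointing down it reaches from about 0.25 to 0.725 m from the base axis. Payload 9.7 kg.
Tool frame: the origin (TCP) lies at the very end of the fingers, on their centre line; the grasp point (between the pads) lies grasp_offset behind it (grasp_offset is the distance from the TCP to the grasp point, in m); z points along the fingers, y is the line along which they close (so a half turn about z gives the same grasp; the last joint's range is limited). The gripper opens to 85 mm and grips with 20 to 120 N. Pads are 22 mm wide; open, the fingers measure 114 mm over their backs; the gripper's body (76 mm by 85 mm) begins 54 mm behind the grasp point. The pads swing forward as they close: fully open they stand 13 mm farther back than shut.
Start: joints at [-63.713, 4.979, 10.078, 95.1, 0, 90], TCP at [0.244, -0.493, 0.231] pointing down, gripper open.
Joint ranges: [-179.16, 179.16], [-48.56, 103.87], [-65.8, 70.77], [-126.05, 130.52], [-82.76, 87.17], [-180, 180]. Speed limits (degrees/s): [127.2, 127.2, 147.25, 180, 180, 180].

### API

Orientations are given as [roll, pitch, yaw] about the fixed x, y, z axes, in that order (R = Rz(yaw) Ry(pitch) Rx(roll)).
In Python, from workcell import get_obs, camera, calibration, job_done, recognise, cut_out, mark_of, grasp_offset gives the robot as it stands.
- The arm moves only by the tool servo_tool, never from a script. Its argument "moves" is a list of rows, each a list of 3 entries, a list of its own where there are three numbers: the turn, a rotation vector about the tool's x, y, z in degrees, then the shift along the tool's x, y, z in m, then the opening in per cent of the stroke, from 0 (shut) to 100 (fully open). In form: [[[ax, ay, az], [x, y, z], claw], ...]. A call has 1 to 12 rows; each row shifts and turns the commanded pose from where the row before left it, along the tool's axes as they then stand; what a row does not reach is not made up. A row lasts 1/10 s, in which the tool goes at most 50 mm and 8.59 degrees, less where a joint would pass 70% of its speed; a pose out of reach is approached as far as the arm can. A call is refused whole if a number of a shift passes 0.05 or a number of a turn 8.59, either way. A call with a gripper value outside its range is refused whole. The fingers move at their own pace and stop on an object; "force" is the grip in N (left out, the last holds). Time passes only in rows, so rows that do not move let the fingers close. It gives the time, the measured TCP pose, the force, the opening and the grip force at its end, in the units of the state.
- get_obs(): the state, without advancing time (a new reading comes with each control period).
- camera(name): name is "scene" or "top" or "wrist"; returns (picture, depth): 384x512x3 uint8, red, green, blue; 384x512 float32, m along the optical axis (not along the pixel's ray), 0 where there is no reading.
- calibration(name): a dict with "camera_matrix" (3x3 intrinsics, pixels), "dist" ([k1, k2, p1, p2, k3] as OpenCV has them; the pictures are not rectified), "R" (3x3) and "t" (3): a world point X has camera coordinates R X + t. Camera axes: x right, y down, z forward; pixel columns grow to the right and rows downward; lengths in m; the calibration is good to about 2 mm. A picture is of the moment at which its call begins: read the wrist's pose just before it. calibration takes no time and is no camera call; for the wrist camera it gives the pose at the moment of the call.
- job_done(): hands the job in; it is judged then, once.
Trained networks look in the newest picture that a camera, given by its name, has taken for a name from the list of things; names that differ only in an ending like _2 or _b are one class to them, and where a whole thing is asked for, a point or a joint stands for the part that bears it (a point fixed in the world has none). Each returns a list of dicts, best first, with "score" (0 to 1); they miss things now and then, are a little off and sometimes report something else, mostly with a low value. They report only what shows in the picture. A call takes as long as a camera call. They do not tell look-alikes from the thing itself.
- recognise(name, camera): "xyz" ([x, y, z] in m, in the coordinates of the camera as it stood for that picture, good to about 4 mm: the middle of the surface that is visible of it).
- cut_out(name, camera): "mask" (384x512 bool, what is visible of it).
- mark_of(name, camera): "xyz" ([x, y, z] in m, in the coordinates of the camera as it stood for that picture, good to about 4 mm: a listed point, or the origin of a listed thing).
The state is a dict: "time": time; "q": joint angles; "qd": joint speeds; "joint_efforts": joint torques, N m; "ee_pos": TCP position; "tcp_rot": TCP orientation; "wrist_force": force on the tool from outside, world axes, zero at the start; "torque": the same for the moment, N m; "opening": finger opening in m; "grasp_force": force on a finger pad.
Only numpy, scipy, OpenCV 4.12 (cv2) and the standard library are available. Lean on these libraries where they do the work, as an engineer would, in place of code of your own. Each camera call takes 0.05 s, during which the arm holds its last target. There are 200 camera calls.

### The job

The filter of the bench air cleaner has just been changed. Press its hinged grille fully shut, turn both brass turnbuttons square across the grille's front edge so that it is held down, and only then flip the toggle switch over to the green mark to start the fan. Leave the spray can and the tape measure standing beside it where they are.

Things in the scene. Friction and masses are not known exactly. Their poses are not given: they have to be found in the camera images.
- air_cleaner: Bench air cleaner, a box fixed on the bench, 160 mm deep (its x), 280 mm wide (y), top 85 mm up. Origin: centre of its underside; x to its rear, y to its left, z up; yaw within 0.25. Left 200 mm: blue filter chamber, 30 mm wide front rim, opening with the filter behind it. Right 80 mm: black fan unit, toggle switch on top; a 24 mm battery on its right end.
- grille (a joint): Dark louvred grille frame over the filter, hinged at the rear. Rad: 0 fully shut (upper face flush with the box's top, on a rigid stop), grows as its front edge rises; starts at 0.7 to 1.25. Stiff friction hinge (0.25 N m): stays where left; 1 to 4 N on the front edge moves it. Not fully down, its edge blocks the turnbuttons; a turnbutton across keeps it from shutting.
- grille_edge (a point): Middle of the front edge of the grille's upper face (moves with it). The grille is 122 mm from hinge to front edge, 188 mm wide, 12 mm thick. A black lifting tab, 40 mm wide, 7 mm thick, stands 16 mm up from its upper face, centred 12 mm behind the front edge.
- grille_hinge (a point): Middle of the grille's hinge line, level with the grille's upper face; the line runs along the air cleaner's y. The box's rear ends 8 mm behind it.
- button_left (a joint): Left brass turnbutton on the front rim, turning about a vertical pin. Rad: 0 along the rim, nose to the left (air cleaner's +y); grows as the nose swings to the rear (clockwise from above); 1.57 square across the grille's front edge. Stops at -0.35 and 1.62, starts at -0.3 to 0.05, stays where left (friction 0.04 N m, 1 to 2 N on the nose).
- button_left_pivot (a point): On the left turnbutton's pin, 17.5 mm above the box's top (mid height of its rib), 14 mm in front of the shut grille's edge. The arm is 18 mm wide, 2.5 to 8.5 mm above the box's top; on it stands a finger rib 9 mm wide, from 7 mm on the tail side to 37 mm on the nose side of the pin, its top 24.5 mm above the box's top.
- button_left_tip (a point): End of the left turnbutton's nose, 42 mm from its pin (tail end 9 mm from it), 12 mm above the box's top.
- button_right (a joint): Right brass turnbutton, mirror image of the left. Rad: 0 along the rim, nose to the right (air cleaner's -y); grows as the nose swings to the rear (anticlockwise from above); 1.57 square across the grille's front edge. Same sizes, stops, friction and starts. The two pins are 110 mm apart.
- button_right_pivot (a point): On the right turnbutton's pin, 17.5 mm above the box's top (mid height of the rib), 14 mm in front of the shut grille's front edge.
- button_right_tip (a point): End of the right turnbutton's nose, 42 mm from its pin, 12 mm above the box's top.
- toggle (a joint): Steel toggle bat of the fan switch, on an aluminium plate on the black fan unit. Angle in rad: 0 off, leaning 0.4 to the front, towards the red mark (start); 0.8 on, leaning 0.4 to the rear, towards the green mark. A spring snaps it to the nearer end: it must be pushed past upright (0.4); about 1 to 1.5 N at its tip moves it.
- toggle_tip (a point): End of the toggle bat, 46 mm from its pivot; the outer 22 mm of the bat are 12 mm thick, the rest 7.6 mm.
- toggle_pivot (a point): Pivot of the toggle bat, 10 mm above the box's top (the end of its bushing is 2 mm higher); it swings in the air cleaner's x-z plane.
- spray_can: Green spray can with a red cap, 67 x 71 mm, 208 mm tall, standing loose to the right of the air cleaner. Origin: centre of its underside. Leave it standing.
- tape_measure: Yellow pocket tape measure, 36 x 79 mm, 66 mm tall, standing loose to the right of the air cleaner, nearer the front. Origin: centre of its underside. Leave it.
There are look-alikes about, which are no part of the job. Of the things that look like the spray_can, the largest one is meant.

How it is judged:
By the outcome, as a careful person would: the job done as asked, in the order asked, and still so for the second after the job is handed in, with the robot touching nothing.
It also fails if it takes over 72 s, if anything falls off the work surface, if the arm or the gripper's body presses on something with over 40 N, if the wrist force passes 120 N, or if a joint passes its speed limit or range.

## Working session

There is one attempt and no reset: what is moved stays moved. The work goes in short steps, Python scripts to look and compute and a tool call to move; the robot and the scene stay as the last step left them, time stands still between calls to the robot, and variables do not carry over. Pictures are saved under pics/ and viewed, at most 10 in all, crops included, and the job is handed in when it is done.

Besides the shell and the picture viewer there is one more tool, called after "Request:" as name([rows], argument=value, ...), one row to a line, values as JSON. servo_tool: Moves the arm, as the interface text tells. Its arguments: {"type":"object","properties":{"moves":{"type":"array"},"force":{"type":"number"}},"required":["moves"]}

```bash
mkdir -p pics
cat > h.py <<'E'
import numpy as np, cv2
from workcell import *
def w(cal,p): return np.array(cal["R"]).T@(np.array(p)-np.array(cal["t"]))
def look(cam,marks=(),recs=(),save=None):
    cal=calibration(cam); pic,dep=camera(cam)
    if save: cv2.imwrite("pics/"+save,pic[:,:,::-1])
    out={}
    for f,ns in ((mark_of,marks),(recognise,recs)):
        for n in ns:
            for r in f(n,cam)[:3]:
                p=w(cal,r["xyz"]); 
                px=cv2.projectPoints(np.array([r["xyz"]],float),np.zeros(3),np.zeros(3),np.array(cal["camera_matrix"],float),np.array(cal["dist"],float))[0].ravel()
                print(cam,f.__name__,n,round(r["score"],2),p.round(4),px.round())
                out.setdefault(n,p)
    return pic,dep,cal,out
E
python3 - <<'E'
from h import *
o=get_obs();print(o["time"],o["ee_pos"],o["tcp_rot"],grasp_offset)
M=["air_cleaner","grille_edge","grille_hinge","button_left_pivot","button_left_tip","button_right_pivot","button_right_tip","toggle_tip","toggle_pivot","spray_can","tape_measure"]
a=look("scene",M,save="s1.png")[0]
b=look("top",M,save="t1.png")[0]
E
```

```text
0.0 [ 0.24348197 -0.49292244  0.2305997 ] [-1.79924551e+02 -9.05332537e-04  2.62874376e+01] 0.0187
scene call air_cleaner 0.63 [ 0.527  -0.2107  0.0026] [238. 217.]
scene call grille_edge 0.88 [ 0.5529 -0.1722  0.2003] [235. 141.]
scene call grille_edge 0.36 [ 0.5154 -0.3061  0.0976] [258. 209.]
scene call grille_hinge 0.68 [ 0.6038 -0.1739  0.081 ] [252. 175.]
scene call button_right_pivot 0.92 [ 0.4609 -0.2198  0.1072] [216. 196.]
scene call button_right_tip 0.57 [ 0.4534 -0.2577  0.1   ] [223. 208.]
scene call toggle_tip 0.53 [ 0.4923 -0.3054  0.1408] [250. 197.]
scene call toggle_pivot 0.94 [ 0.5139 -0.3061  0.0987] [258. 208.]
scene call spray_can 0.84 [ 0.6343 -0.4081  0.0009] [323. 241.]
scene call spray_can 0.79 [ 0.5277 -0.4529  0.0011] [305. 274.]
scene call spray_can 0.69 [ 0.4444 -0.5303  0.0029] [304. 318.]
top call air_cleaner 0.94 [ 0.5274 -0.2074 -0.0009] [245. 189.]
top call grille_edge 0.97 [ 0.5456 -0.1689  0.1947] [223. 170.]
top call grille_hinge 0.89 [ 0.5989 -0.1736  0.0848] [230. 157.]
top call button_left_pivot 0.55 [ 0.4688 -0.105   0.1048] [200. 208.]
top call button_left_tip 0.59 [ 0.4756 -0.0623  0.0933] [184. 205.]
top call button_right_pivot 0.81 [ 0.4583 -0.2132  0.1071] [245. 212.]
top call button_right_tip 0.67 [ 0.4514 -0.2632  0.0975] [265. 216.]
top call toggle_tip 0.61 [ 0.4965 -0.3045  0.1372] [283. 196.]
top call toggle_pivot 0.74 [ 0.5184 -0.3106  0.0948] [285. 189.]
top call toggle_pivot 0.26 [ 0.6011 -0.1751  0.0859] [231. 156.]
top call toggle_pivot 0.21 [ 0.4948 -0.3065  0.1367] [284. 197.]
top call spray_can 0.98 [ 0.4406 -0.5321 -0.0018] [364. 222.]
top call spray_can 0.77 [ 0.5267 -0.4508  0.0027] [334. 190.]
top call spray_can 0.7 [ 0.6313 -0.4121 -0.0033] [319. 152.]
top call tape_measure 0.82 [ 0.4599 -0.438  -0.0014] [329. 214.]
```

Run:
```python
import cv2
a=cv2.imread("pics/s1.png");b=cv2.imread("pics/t1.png")
c=cv2.resize(a[90:340,130:390],(416,400));d=cv2.resize(b[100:260,150:390],None,fx=1.6,fy=1.6)
import numpy as np
o=np.zeros((600,800,3),np.uint8);o[:400,:400]=c[:,:400];o[:256,400:784]=d
cv2.imwrite("pics/c1.png",o)
```

```text
(no output)
```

View pics/c1.png

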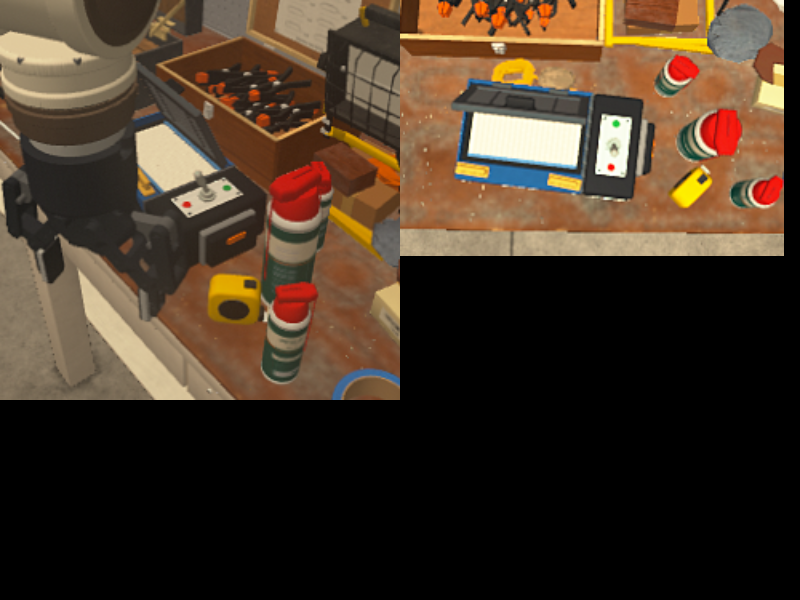

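The crop shows the box with its grille open and leaning back, and both buttons along the rim at crop (472,170) and (565,183). The toggle is at (614,147). Three green cans stand at crop (678,75), (710,133) and (757,192). The middle one is the largest, so it is the spray can meant, and the tape measure is at (690,187). All of them stand clear to the right, and I will keep away from them.

The marks agree between the two views and with the given sizes: yaw is about -0.097 and the grille is at about 1.15 rad. I'll move over the box first for a wrist view.

Request:
servo_tool([
  [[0,0,7.95],[0,0,-0.025],0],
  [[0,0,7.95],[0,0,-0.025],0],
  [[0,0,7.95],[0,0,-0.025],0],
  [[0,0,7.95],[0,0,-0.025],0],
  [[0,0,0],[0.022,-0.039,0],0],
  [[0,0,0],[0.022,-0.039,0],0],
  [[0,0,0],[0.022,-0.039,0],0],
  [[0,0,0],[0.022,-0.039,0],0],
  [[0,0,0],[0.022,-0.039,0],0],
  [[0,0,0],[0.022,-0.039,0],0],
  [[0,0,0],[0.022,-0.039,0],0],
  [[0,0,0],[0.022,-0.039,0],0],
])

```text
time: 2.4
ee_pos: [0.4494, -0.1978, 0.3315]
tcp_rot: [180.0, -0.0, -5.5]
wrist_force: [0.2, -0.8, 0.4]
opening: -0.0001
grasp_force: 0.0
```

Request:
servo_tool([
  [[0,0,0],[0,0,0],0],
  [[0,0,0],[0,0,0],0],
  [[0,0,0],[0,0,0],0],
])

```text
time: 2.7
ee_pos: [0.4484, -0.2, 0.3314]
tcp_rot: [180.0, 0.0, -5.5]
wrist_force: [-0.1, -0.9, -0.7]
opening: -0.0001
grasp_force: 0.0
```

Run:
```python
from h import *
o=get_obs();print(o["time"],o["ee_pos"],o["tcp_rot"],o["wrist_force"],o["opening"])
M=["air_cleaner","grille_edge","grille_hinge","button_left_pivot","button_left_tip","button_right_pivot","button_right_tip","toggle_tip","toggle_pivot"]
look("wrist",M,save="w1.png"); look("top",M[1:]); look("scene",M[1:],save="s2.png")
```

```text
2.7 [ 0.4483912  -0.20002021  0.33137372] [ 1.79986092e+02  2.39054160e-03 -5.54003877e+00] [-0.0554064  -0.9296148  -0.66804059] -6.7162445311844e-05
wrist call air_cleaner 0.87 [ 5.225e-01 -2.096e-01 -1.000e-04] [257. 109.]
wrist call air_cleaner 0.66 [ 0.549  -0.1704  0.1932] [215.  83.]
wrist call grille_edge 0.89 [ 0.548  -0.17    0.1942] [214.  84.]
wrist call grille_hinge 0.91 [ 0.5994 -0.1748  0.0895] [225.  49.]
wrist call button_left_pivot 0.82 [ 0.4682 -0.1113  0.101 ] [190. 156.]
wrist call button_left_pivot 0.66 [ 0.5277 -0.4506  0.0044] [402.  91.]
wrist call button_left_tip 0.81 [ 0.476  -0.065   0.0965] [158. 153.]
wrist call button_left_tip 0.31 [ 0.4986 -0.3044  0.1385] [337. 121.]
wrist call button_right_pivot 0.8 [ 0.4611 -0.2179  0.1019] [267. 154.]
wrist call button_right_tip 0.56 [ 0.4504 -0.2595  0.0973] [297. 158.]
wrist call button_right_tip 0.33 [ 0.5006 -0.3084  0.1392] [341. 119.]
wrist call toggle_tip 0.72 [ 0.4978 -0.3029  0.1382] [336. 121.]
wrist call toggle_pivot 0.89 [ 0.5181 -0.3084  0.0955] [331. 104.]
top call toggle_pivot 0.79 [ 0.5144 -0.3091  0.0934] [284. 190.]
scene call grille_edge 0.31 [ 0.4794 -0.0689  0.097 ] [190. 170.]
scene call grille_hinge 0.7 [ 0.6056 -0.175   0.0844] [253. 174.]
scene call button_left_pivot 0.72 [ 0.4708 -0.1104  0.1061] [195. 175.]
scene call button_left_tip 0.4 [ 0.4794 -0.0673  0.0978] [189. 169.]
scene call button_right_pivot 0.59 [ 0.4636 -0.2169  0.1045] [217. 196.]
scene call button_right_tip 0.61 [ 0.4538 -0.2582  0.102 ] [224. 207.]
scene call toggle_tip 0.48 [ 0.493  -0.3044  0.1384] [250. 197.]
scene call toggle_pivot 0.88 [ 0.5157 -0.3058  0.0977] [258. 208.]
```

View pics/w1.png

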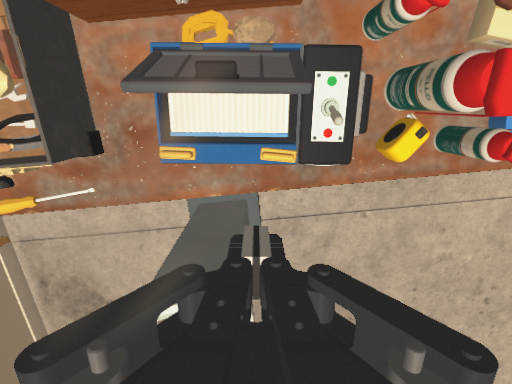

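The wrist view confirms the layout: buttons at (178,153) and (279,155), tab at (215,70), toggle at (330,105). The fitted cleaner pose is origin (0.526,-0.2085), yaw about -0.08, grille at about 1.13 rad. Next I put the shut fingers behind the raised grille.

Request:
servo_tool([
  [[0,0,0],[0.04,0,0],0],
  [[0,0,0],[0.04,0,0],0],
  [[0,0,0],[0.04,0,0],0],
  [[0,0,0],[0.035,0,0],0],
  [[0,0,0],[0,0,0],0],
  [[0,0,0],[0,0,0.03],0],
  [[0,0,0],[0,0,0.03],0],
  [[0,0,0],[0,0,0.03],0],
  [[0,0,0],[0,0,0.03],0],
  [[0,0,0],[0,0,0.03],0],
  [[0,0,0],[0,0,0],0],
  [[0,0,0],[0,0,0],0],
])

```text
time: 5.3
ee_pos: [0.6026, -0.2143, 0.1822]
tcp_rot: [-180.0, 0.0, -5.5]
wrist_force: [0.5, 0.5, 0.7]
opening: 0.0001
grasp_force: 0.0
```

Request:
servo_tool([
  [[0,0,0],[-0.015,0,0],0],
  [[0,0,0],[-0.015,0,0],0],
  [[0,0,0],[-0.01,0,0],0],
  [[0,0,0],[-0.006,0,0.003],0],
  [[0,0,0],[-0.006,0,0.003],0],
  [[0,0,0],[-0.006,0,0.005],0],
  [[0,0,0],[-0.006,0,0.005],0],
  [[0,0,0],[0,0,0],0],
])

```text
time: 6.1
ee_pos: [0.5383, -0.208, 0.1642]
tcp_rot: [-180.0, 0.1, -5.5]
wrist_force: [0.6, 0.4, -0.2]
opening: -0.0001
grasp_force: 0.0
```

Request:
servo_tool([
  [[0,0,0],[-0.006,0,0.006],0],
  [[0,0,0],[-0.005,0,0.006],0],
  [[0,0,0],[-0.005,0,0.006],0],
  [[0,0,0],[-0.004,0,0.007],0],
  [[0,0,0],[-0.004,0,0.007],0],
  [[0,0,0],[-0.003,0,0.007],0],
])

```text
time: 6.7
ee_pos: [0.512, -0.2055, 0.1256]
tcp_rot: [-180.0, 0.0, -5.5]
wrist_force: [0.2, -1.1, 2.5]
opening: 0.0003
grasp_force: 0.4
```

Run:
```python
from h import *
look("top",["grille_edge"]); look("wrist",["grille_edge"],save="w2.png")
```

```text
(no output)
```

View pics/w2.png

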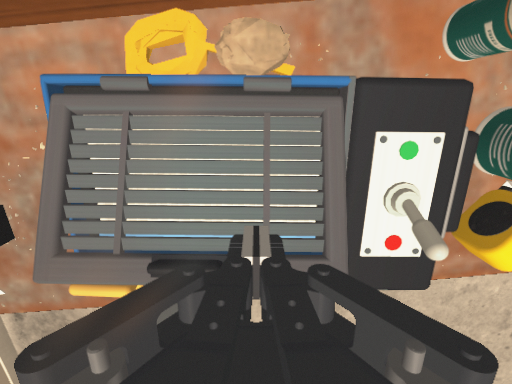

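The grille is following the finger. Its front rail is under the fingertips at (255,260), clear of the tab. I keep going down and press.

Request:
servo_tool([
  [[0,0,0],[-0.003,0,0.007],0],
  [[0,0,0],[-0.002,0,0.007],0],
  [[0,0,0],[-0.001,0,0.007],0],
  [[0,0,0],[0,0,0.007],0],
  [[0,0,0],[0,0,0.007],0],
  [[0,0,0],[0,0,0.004],0],
  [[0,0,0],[0,0,0.003],0],
  [[0,0,0],[0,0,0],0],
])

```text
time: 7.7
ee_pos: [0.5064, -0.205, 0.0838]
tcp_rot: [-180.0, 0.0, -5.5]
wrist_force: [0.5, 0.3, -1.1]
opening: 0.0002
grasp_force: 0.0
```

Request:
servo_tool([
  [[0,0,0],[0,0,0.001],0],
  [[0,0,0],[0,0,0.001],0],
  [[0,0,0],[0,0,0.001],0],
])

```text
time: 8.0
ee_pos: [0.5067, -0.2051, 0.0819]
tcp_rot: [180.0, -0.0, -5.5]
wrist_force: [-4.4, 1.8, 10.0]
opening: 0.0001
grasp_force: 5.6
```

Request:
servo_tool([
  [[0,0,0],[0,0,0.001],0],
  [[0,0,0],[0,0,0.001],0],
  [[0,0,0],[0,0,0],0],
])

```text
time: 8.3
ee_pos: [0.5068, -0.2051, 0.0819]
tcp_rot: [180.0, -0.1, -5.5]
wrist_force: [-7.4, 2.6, 18.7]
opening: -0.0
grasp_force: 9.1
```

Request:
servo_tool([
  [[0,0,0],[0,0,-0.02],0],
  [[0,0,0],[0,0,-0.03],0],
  [[0,0,0],[0,0,-0.04],0],
  [[0,0,0],[-0.03,0,-0.04],0],
  [[0,0,0],[-0.04,0,-0.03],0],
  [[0,0,0],[-0.04,0,0],0],
  [[0,0,0],[-0.02,0,0],0],
  [[0,0,0],[0,0,0],0],
  [[0,0,0],[0,0,0],0],
  [[0,0,0],[0,0,0],0],
])

```text
time: 9.3
ee_pos: [0.3777, -0.1926, 0.239]
tcp_rot: [-180.0, 0.0, -5.5]
wrist_force: [-0.8, 0.1, 0.1]
opening: 0.0005
grasp_force: 0.0
```

Run:
```python
from h import *
M=["grille_edge","grille_hinge","button_left_pivot","button_left_tip","button_right_pivot","button_right_tip","toggle_tip","toggle_pivot"]
p,d,c,_=look("wrist",M); look("top",M); look("scene",M)
cv2.imwrite("pics/w3.png",cv2.resize(p[0:200,80:400],None,fx=2.5,fy=2.5,interpolation=2)[:,:,::-1])
```

```text
wrist call grille_edge 0.92 [ 0.4772 -0.1597  0.0841] [214.  86.]
wrist call grille_edge 0.7 [ 0.524  -0.2098  0.0016] [258.  49.]
wrist call button_left_pivot 0.66 [ 0.471  -0.1127  0.1017] [165.  96.]
wrist call button_left_pivot 0.6 [ 0.4954 -0.3072  0.1378] [381.  39.]
wrist call button_left_tip 0.61 [ 0.4749 -0.0672  0.0948] [122.  97.]
wrist call button_left_tip 0.28 [ 5.236e-01 -2.102e-01  1.000e-04] [258.  50.]
wrist call button_right_pivot 0.62 [ 0.4612 -0.2167  0.1028] [272.  96.]
wrist call button_right_tip 0.56 [ 0.4544 -0.2563  0.0972] [311.  99.]
wrist call button_right_tip 0.17 [ 0.4767 -0.0684  0.0968] [122.  95.]
wrist call toggle_tip 0.71 [ 0.4984 -0.3045  0.1383] [378.  35.]
wrist call toggle_pivot 0.72 [ 0.5156 -0.3063  0.094 ] [360.  27.]
top call grille_edge 0.98 [ 0.478  -0.1592  0.0853] [223. 205.]
top call grille_hinge 0.63 [ 0.6006 -0.1753  0.0852] [231. 156.]
top call button_left_pivot 0.8 [ 0.4685 -0.1059  0.1042] [200. 208.]
top call button_left_tip 0.55 [ 0.4771 -0.0604  0.0935] [183. 204.]
top call button_right_pivot 0.68 [ 0.4599 -0.2163  0.1012] [246.
[... 320 characters left out ...]
 [211. 188.]
scene call grille_edge 0.6 [ 0.5153 -0.3073  0.0969] [259. 209.]
scene call grille_hinge 0.83 [ 0.6031 -0.173   0.0839] [252. 174.]
scene call button_left_pivot 0.86 [ 0.4738 -0.1089  0.1034] [196. 175.]
scene call button_left_tip 0.5 [ 0.4805 -0.0673  0.0986] [190. 169.]
scene call button_right_pivot 0.89 [ 0.4598 -0.221   0.103 ] [216. 198.]
scene call button_right_pivot 0.68 [ 0.5324 -0.4526  0.0036] [307. 272.]
scene call button_right_tip 0.6 [ 0.455  -0.2542  0.1006] [223. 207.]
scene call toggle_tip 0.48 [ 0.4933 -0.3052  0.14  ] [251. 197.]
scene call toggle_pivot 0.82 [ 0.5164 -0.3085  0.0969] [259. 209.]
scene call toggle_pivot 0.74 [ 0.4612 -0.4395  0.0057] [279. 284.]
```

View pics/w3.png

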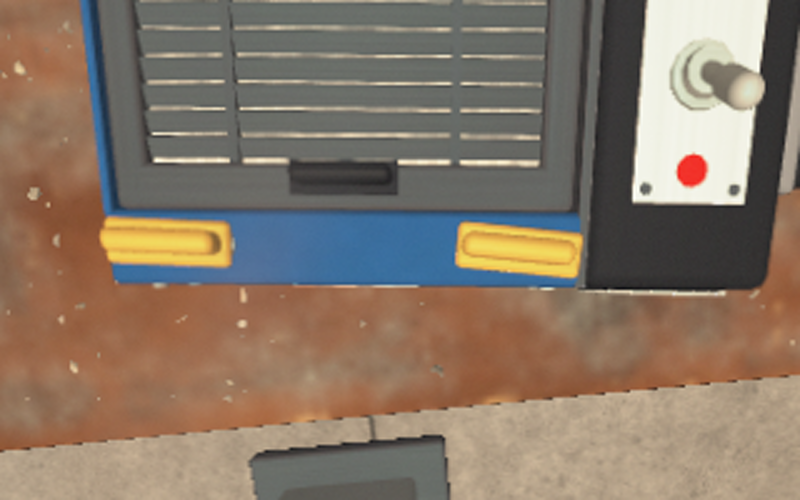

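The wrist crop shows the grille flush and shut, with its edge at z about 0.085. The left button is at crop (165,242) along the rim. The right one is at (520,250), its nose turned slightly forward. I'll measure the ribs from depth so I can grip and turn them.

```bash
cat >> h.py <<'E'
def cloud(cam):
    cal=calibration(cam); pic,d=camera(cam)
    v,u=np.mgrid[0:384,0:512]; K=np.array(cal["camera_matrix"],float)
    n=cv2.undistortPoints(np.stack([u.ravel(),v.ravel()],1).astype(float)[:,None],K,np.array(cal["dist"],float))[:,0]
    z=d.ravel(); P=np.c_[n*z[:,None],z]; ok=z>0
    return ((P-np.array(cal["t"]))@np.array(cal["R"]))[ok], pic.reshape(-1,3)[ok]
def ribs(cam):
    P,C=cloud(cam); C=C.astype(int)
    g=(C[:,0]>130)&(C[:,0]-C[:,2]>60)&(C[:,1]>90)
    for nm,y0 in (("L",-.109),("R",-.2175)):
        near=(abs(P[:,0]-.465)<.06)&(abs(P[:,1]-y0)<.055)&g
        top=near&(P[:,2]>.1045)&(P[:,2]<.117); q=P[top]
        if len(q)<10: print(nm,len(q),P[near][:,2].max() if near.any() else None); continue
        (cx,cy),(a,b),_=r=cv2.minAreaRect((q[:,:2]*1e4).astype(np.float32)); bx=cv2.boxPoints(r)/1e4
        e=max([bx[1]-bx[0],bx[2]-bx[1]],key=np.linalg.norm)
        print(cam,nm,len(q),"centre",np.array([cx,cy])/1e4,"size",a/10,b/10,"dir",np.degrees(np.arctan2(*e[::-1])).round(1),"z",np.median(q[:,2]).round(4))
E
python3 - <<'E'
from h import *
ribs("wrist");ribs("top")
P,C=cloud("wrist"); m=(abs(P[:,0]-.53)<.03)&(abs(P[:,1]+.16)<.05); print("grille z",np.percentile(P[m][:,2],[50,90]))
E
```

```text
wrist L 430 centre [ 0.47366343 -0.09317216] size 43.455908203125 9.054885864257812 dir 81.8 z 0.1094
wrist R 433 centre [ 0.45694438 -0.23113643] size 43.20903625488281 8.998641967773438 dir 79.2 z 0.1096
top L 66 centre [ 0.47262783 -0.09218023] size 42.72877502441406 8.918309783935547 dir 82.3 z 0.1088
top R 63 centre [ 0.45587109 -0.22961257] size 41.93767395019531 8.48239517211914 dir 79.6 z 0.1088
grille z [0.08091434 0.08276329]
```

Both ribs measure about 43 x 9 mm with tops at 0.109, which matches the text. The left rib points along 81.8° and its pin is at (0.4715,-0.108). The right rib points along -100.8° and its pin is at (0.4597,-0.2164). I'll grip the left rib 10 mm to the nose side of the pin.

Request:
servo_tool([
  [[0,0,-7.94],[0,0,0],35],
  [[0,0,-7.94],[0,0,0],35],
  [[0,0,-7.94],[0,0,0],35],
  [[0,0,-7.94],[0,0,0],35],
  [[0,0,-7.94],[0,0,0],35],
  [[0,0,-7.94],[0,0,0],35],
  [[0,0,-7.94],[0,0,0],35],
  [[0,0,-7.94],[0,0,0],35],
  [[0,0,-7.94],[0,0,0],35],
  [[0,0,-7.94],[0,0,0],35],
  [[0,0,-7.9],[0,0,0],35],
])

```text
time: 11.9
ee_pos: [0.3771, -0.1925, 0.2393]
tcp_rot: [-180.0, -0.0, 82.1]
wrist_force: [-0.3, -0.1, 1.1]
opening: 0.0298
grasp_force: 0.0
```

Request:
servo_tool([
  [[0,0,0],[0.036,0.027,0],35],
  [[0,0,0],[0.036,0.027,0],35],
  [[0,0,0],[0.035,0.027,0],35],
  [[0,0,0],[0,0,0],35],
  [[0,0,0],[0,0,0],35],
  [[0,0,0],[0,0,0],35],
])

```text
time: 12.5
ee_pos: [0.4721, -0.0986, 0.2393]
tcp_rot: [-180.0, 0.0, 81.8]
wrist_force: [-0.3, -0.2, 0.1]
opening: 0.0301
grasp_force: 0.0
```

Request:
servo_tool([
  [[0,0,0],[0,0,0.04],35],
  [[0,0,0],[0,0,0.04],35],
  [[0,0,0],[0,0,0.03],35],
  [[0,0,0],[0,0,0.02],35],
  [[0,0,0],[0.001,0.001,0.013],35],
  [[0,0,0],[0,0,0],35],
  [[0,0,0],[0,0,0],35],
])

```text
time: 13.2
ee_pos: [0.4738, -0.0979, 0.0973]
tcp_rot: [179.9, 0.0, 81.7]
wrist_force: [-0.1, 0.9, 1.1]
opening: 0.0299
grasp_force: 0.0
```

Request:
servo_tool([
  [[0,0,0],[0,0,0],0],
  [[0,0,0],[0,0,0],0],
  [[0,0,0],[0,0,0],0],
  [[0,0,0],[0,0,0],0],
  [[0,0,0],[0,0,0],0],
  [[0,0,0],[0,0,0],0],
], force=20)

```text
time: 13.8
ee_pos: [0.4733, -0.0974, 0.0977]
tcp_rot: [-180.0, 0.0, 81.8]
wrist_force: [-6.3, 0.3, 7.1]
opening: 0.0084
grasp_force: 20.0
```

Gripped at 8.4 mm. Now turning clockwise about the pin, first half.

Request:
servo_tool([
  [[0,0,4],[0,0.0007,-0.001],0],
  [[0,0,7.94],[-0.0001,0.00145,0],0],
  [[0,0,7.94],[-0.0001,0.00145,0],0],
  [[0,0,7.94],[-0.0001,0.00145,0],0],
  [[0,0,7.94],[-0.0001,0.00145,0],0],
])

```text
time: 14.3
ee_pos: [0.4785, -0.1001, 0.0978]
tcp_rot: [-179.9, 0.1, 45.7]
wrist_force: [-6.7, 1.8, 1.5]
opening: 0.0084
grasp_force: 20.5
```

Request:
servo_tool([
  [[0,0,7.94],[-0.0001,0.00145,0],0],
  [[0,0,7.94],[-0.0001,0.00145,0],0],
  [[0,0,7.94],[-0.0001,0.00145,0],0],
  [[0,0,7.94],[-0.0001,0.00145,0],0],
  [[0,0,7.94],[-0.0001,0.00145,0],0],
  [[0,0,7.94],[-0.0001,0.00145,0],0],
  [[0,0,4],[0,0.0007,0],0],
  [[0,0,0],[0,0,0],0],
  [[0,0,0],[0,0,0],0],
])

```text
time: 15.2
ee_pos: [0.4813, -0.1079, 0.0977]
tcp_rot: [-179.9, 0.2, -5.6]
wrist_force: [-8.0, 4.6, 3.5]
opening: 0.0082
grasp_force: 20.6
```

Request:
servo_tool([
  [[0,0,0],[0,0,0],35],
  [[0,0,0],[0,0,0],35],
  [[0,0,0],[0,0,0],35],
  [[0,0,0],[0,0,0],35],
  [[0,0,0],[0,0,-0.02],35],
  [[0,0,0],[0,0,-0.03],35],
  [[0,0,0],[0,0,-0.04],35],
  [[0,0,0],[-0.03,0,-0.04],35],
  [[0,0,0],[-0.03,0,-0.01],35],
  [[0,0,0],[-0.03,0,0],35],
  [[0,0,0],[0,0,0],35],
  [[0,0,0],[0,0,0],35],
])

```text
time: 16.4
ee_pos: [0.3931, -0.1, 0.2378]
tcp_rot: [180.0, -0.1, -5.6]
wrist_force: [0.8, 0.1, -0.2]
opening: 0.0296
grasp_force: 0.0
```

Run:
```python
from h import *
print(get_obs()["ee_pos"]); ribs("wrist");ribs("top")
P,C=cloud("wrist")
# box front edge / grille edge height
m=(abs(P[:,0]-.50)<.02)&(abs(P[:,1]+.16)<.06); print("grille z",np.percentile(P[m][:,2],[20,50,90]))
look("wrist",["grille_edge","button_left_pivot","button_left_tip"],save="w4.png")
```

```text
[ 0.39309588 -0.10001794  0.23775446]
wrist L 472 centre [ 0.48661089 -0.10855602] size 8.709485626220703 43.148809814453124 dir -5.6 z 0.1096
wrist R 415 centre [ 0.45728145 -0.23065308] size 42.760186767578126 9.139197540283202 dir 79.2 z 0.1095
top L 65 centre [ 0.48570151 -0.10904291] size 8.767040252685547 41.752294921875 dir -6.8 z 0.1088
top R 64 centre [ 0.45589414 -0.22968472] size 41.82132263183594 8.503584289550782 dir 79.4 z 0.1083
grille z [0.08033471 0.08357179 0.1009276 ]
wrist call grille_edge 0.81 [ 0.4786 -0.1629  0.0826] [308.  91.]
wrist call button_left_pivot 0.92 [ 0.4633 -0.1125  0.1043] [261. 112.]
wrist call button_left_tip 0.98 [ 0.511  -0.1136  0.0974] [257.  60.]
```

Request:
servo_tool([
  [[0,0,7.93],[0,0,0],35],
  [[0,0,7.93],[0,0,0],35],
  [[0,0,7.93],[0,0,0],35],
  [[0,0,7.93],[0,0,0],35],
  [[0,0,7.93],[0,0,0],35],
  [[0,0,7.93],[0,0,0],35],
  [[0,0,7.93],[0,0,0],35],
  [[0,0,7.93],[0,0,0],35],
  [[0,0,7.93],[0,0,0],35],
  [[0,0,7.93],[0,0,0],35],
  [[0,0,7.93],[0,0,0],35],
  [[0,0,8],[0,0,0],35],
])

```text
time: 17.95
ee_pos: [0.1344, -0.3277, 0.2377]
tcp_rot: [-168.0, 9.6, -77.3]
wrist_force: [0.4, -1.6, -0.4]
opening: 0.03
grasp_force: 0.0
```

Request:
servo_tool([
  [[0,0,0],[0.03,-0.022,0],35],
  [[0,0,0],[0.03,-0.022,0],35],
  [[0,0,0],[0.03,-0.022,0],35],
  [[0,0,0],[0.022,-0.021,0],35],
  [[0,0,0],[0,0,0],35],
  [[0,0,0],[0,0,0],35],
  [[0,0,0],[0,0,0],35],
])

```text
time: 18.65
ee_pos: [0.2009, -0.4277, 0.2388]
tcp_rot: [-165.5, 9.6, -73.5]
wrist_force: [-0.2, -0.7, 0.5]
opening: 0.0299
grasp_force: 0.0
```

Run:
```python
from h import *
o=get_obs();print(o["time"],o["ee_pos"],o["tcp_rot"],np.round(o["q"],1),o["wrist_force"])
```

```text
18.65 [ 0.20086537 -0.42767531  0.23875555] [-165.51681147    9.60916869  -73.45823603] [-73.5   3.1   7.2 103.8  14.5 179.9] [-0.19252162 -0.74565156  0.51746453]
```

Joint 6 ran to its +180° limit: yaw = j1 + 180 - q6. So I'll use the equivalent grasp half a turn round, at yaw 79°. First I level the tool.

Run:
```python
from h import *
from scipy.spatial.transform import Rotation as R
o=get_obs();A=R.from_euler('xyz',o["tcp_rot"],degrees=True)
for y in (-50,79.2):
    print(y,(A.inv()*R.from_euler('xyz',[180,0,y],degrees=True)).as_rotvec(degrees=True).round(2), A.as_matrix().round(3).tolist())
```

```text
-50 [-16.21   6.47 -24.49] [[0.281, -0.94, 0.194], [-0.945, -0.236, 0.226], [-0.167, -0.247, -0.955]]
79.2 [ -17.47  -16.2  -152.33] [[0.281, -0.94, 0.194], [-0.945, -0.236, 0.226], [-0.167, -0.247, -0.955]]
```

Request:
servo_tool([
  [[-4.05,1.62,-6.12],[0,0,0],35],
  [[-4.05,1.62,-6.12],[0,0,0],35],
  [[-4.05,1.62,-6.12],[0,0,0],35],
  [[-4.05,1.62,-6.12],[0,0,0],35],
  [[0,0,0],[0,0,0],35],
  [[0,0,0],[0,0,0],35],
])

```text
time: 19.25
ee_pos: [0.2011, -0.4274, 0.2393]
tcp_rot: [-179.9, -0.1, -50.1]
wrist_force: [0.1, 0.1, -1.0]
opening: 0.0297
grasp_force: 0.0
```

Request:
servo_tool([
  [[0,0,-8.1],[0,0,0],35],
  [[0,0,-8.1],[0,0,0],35],
  [[0,0,-8.1],[0,0,0],35],
  [[0,0,-8.1],[0,0,0],35],
  [[0,0,-8.1],[0,0,0],35],
  [[0,0,-8.1],[0,0,0],35],
  [[0,0,-8.1],[0,0,0],35],
  [[0,0,-8.1],[0,0,0],35],
])

```text
time: 20.05
ee_pos: [0.2006, -0.4283, 0.2384]
tcp_rot: [-179.9, -0.1, 14.9]
wrist_force: [0.3, 0.1, -0.6]
opening: 0.0302
grasp_force: 0.0
```

Request:
servo_tool([
  [[0,0,-8.1],[0,0,0],35],
  [[0,0,-8.1],[0,0,0],35],
  [[0,0,-8.1],[0,0,0],35],
  [[0,0,-8.1],[0,0,0],35],
  [[0,0,-8.1],[0,0,0],35],
  [[0,0,-8.1],[0,0,0],35],
  [[0,0,-8.1],[0,0,0],35],
  [[0,0,-7.8],[0,0,0],35],
  [[0,0,0],[0,0,0],35],
  [[0,0,0],[0,0,0],35],
])

```text
time: 21.05
ee_pos: [0.2007, -0.4283, 0.2385]
tcp_rot: [180.0, -0.1, 78.9]
wrist_force: [-0.2, 0.4, -0.2]
opening: 0.0299
grasp_force: 0.0
```

Request:
servo_tool([
  [[0,0,0],[0.031,0.027,0],35],
  [[0,0,0],[0.031,0.027,0],35],
  [[0,0,0],[0.031,0.027,0],35],
  [[0,0,0],[0.031,0.027,0],35],
  [[0,0,0],[0.031,0.027,0],35],
  [[0,0,0],[0.031,0.027,0],35],
  [[0,0,0],[0.031,0.026,0],35],
  [[0,0,0],[0.031,0.026,0],35],
  [[0,0,0],[0,0,0],35],
  [[0,0,0],[0,0,0],35],
  [[0,0,0],[0,0,0],35],
])

```text
time: 22.15
ee_pos: [0.457, -0.2247, 0.2388]
tcp_rot: [180.0, 0.0, 79.1]
wrist_force: [-0.4, -0.3, 0.4]
opening: 0.0298
grasp_force: 0.0
```

Request:
servo_tool([
  [[0,0,0],[-0.001,0.001,0.04],35],
  [[0,0,0],[0,0,0.04],35],
  [[0,0,0],[0,0,0.03],35],
  [[0,0,0],[0,0,0.02],35],
  [[0,0,0],[0,0,0.011],35],
  [[0,0,0],[0,0,0],35],
  [[0,0,0],[0,0,0],0],
  [[0,0,0],[0,0,0],0],
  [[0,0,0],[0,0,0],0],
  [[0,0,0],[0,0,0],0],
  [[0,0,0],[0,0,0],0],
  [[0,0,0],[0,0,0],0],
], force=20)

```text
time: 23.35
ee_pos: [0.4584, -0.226, 0.0993]
tcp_rot: [179.9, 0.1, 79.3]
wrist_force: [-4.6, -1.5, 5.8]
opening: 0.0082
grasp_force: 23.9
```

Request:
servo_tool([
  [[0,0,-7.95],[0.0001,0.00136,-0.001],0],
  [[0,0,-7.95],[0.0001,0.00136,0],0],
  [[0,0,-7.95],[0.0001,0.00136,0],0],
  [[0,0,-7.95],[0.0001,0.00136,0],0],
  [[0,0,-7.95],[0.0001,0.00136,0],0],
])

```text
time: 23.85
ee_pos: [0.465, -0.2248, 0.0994]
tcp_rot: [-180.0, 0.1, 119.3]
wrist_force: [-2.5, -1.9, -0.6]
opening: 0.0081
grasp_force: 23.1
```

Request:
servo_tool([
  [[0,0,-7.95],[0.0001,0.00136,0],0],
  [[0,0,-7.95],[0.0001,0.00136,0],0],
  [[0,0,-7.95],[0.0001,0.00136,0],0],
  [[0,0,-7.95],[0.0001,0.00136,0],0],
  [[0,0,-7.95],[0.0001,0.00136,0],0],
  [[0,0,-7.95],[0.0001,0.00136,0],0],
  [[0,0,-7.95],[0.0001,0.00136,0],0],
  [[0,0,0],[0,0,0],0],
  [[0,0,0],[0,0,0],0],
])

```text
time: 24.75
ee_pos: [0.47, -0.217, 0.0993]
tcp_rot: [-179.9, 0.1, 174.5]
wrist_force: [-2.9, -2.8, 1.6]
opening: 0.0083
grasp_force: 23.4
```

Request:
servo_tool([
  [[0,0,0],[0,0,0],35],
  [[0,0,0],[0,0,0],35],
  [[0,0,0],[0,0,0],35],
  [[0,0,0],[0,0,0],35],
  [[0,0,0],[0,0,-0.02],35],
  [[0,0,0],[0,0,-0.03],35],
  [[0,0,0],[0,0,-0.04],35],
  [[0,0,0],[0.03,-0.03,-0.03],0],
  [[0,0,0],[0.04,-0.03,0],0],
  [[0,0,0],[0.03,-0.026,0],0],
  [[0,0,0],[0,0,0],0],
  [[0,0,0],[0,0,0],0],
])

```text
time: 25.95
ee_pos: [0.3633, -0.2924, 0.2179]
tcp_rot: [-180.0, 0.1, 174.6]
wrist_force: [-0.4, 0.2, -0.6]
opening: -0.0
grasp_force: 0.0
```

Run:
```python
from h import *
print(get_obs()["ee_pos"]); ribs("wrist");ribs("top")
p,d,c,_=look("top",["grille_edge","button_right_pivot","button_right_tip","toggle_tip","toggle_pivot"])
cv2.imwrite("pics/t5.png",cv2.resize(p[130:240,160:360],None,fx=4,fy=4,interpolation=2)[:,:,::-1])
look("scene",["toggle_tip","toggle_pivot"])
```

```text
[ 0.36330836 -0.29235927  0.21788014]
wrist L 296 centre [ 0.48549058 -0.1096259 ] size 8.488422393798828 44.190921020507815 dir -4.3 z 0.1094
wrist R 59 centre [ 0.45644565 -0.21698472] size 7.62376708984375 7.845485687255859 dir -3.2 z 0.109
top L 65 centre [ 0.48555684 -0.10915544] size 8.756174468994141 41.580221557617186 dir -6.2 z 0.1084
top R 64 centre [ 0.47383809 -0.21579724] size 8.69034194946289 43.53868408203125 dir -5.0 z 0.1087
top call grille_edge 0.8 [ 0.4777 -0.1594  0.0844] [223. 205.]
top call grille_edge 0.21 [ 0.5263 -0.4503  0.0026] [334. 190.]
top call button_right_pivot 0.57 [ 0.4598 -0.2159  0.1038] [246. 212.]
top call button_right_tip 0.5 [ 0.5032 -0.2236  0.0976] [249. 194.]
top call toggle_tip 0.52 [ 0.4964 -0.3047  0.1364] [284. 196.]
top call toggle_pivot 0.91 [ 0.5142 -0.3088  0.095 ] [284. 190.]
scene call toggle_tip 0.64 [ 0.4957 -0.3045  0.1428] [251. 195.]
scene call toggle_pivot 0.61 [ 0.5161 -0.3099  0.1012] [260. 208.]
```

View pics/t5.png

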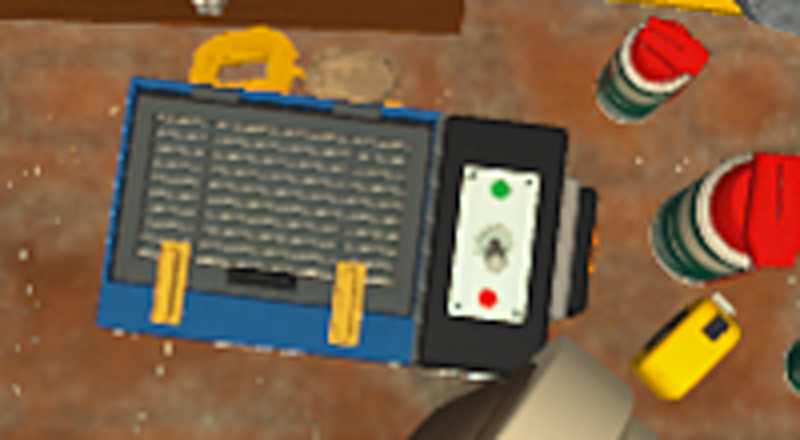

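The picture shows both turnbuttons square across the shut grille's edge, at crop (171,283) and (347,303). Rib directions are about -5 to -6°, against a box yaw of about -5.5°. The cans and the tape measure are untouched. Next is the toggle: shut fingers in front of it, then push to the rear.

Request:
servo_tool([
  [[0,0,0],[-0.04,-0.001,0],0],
  [[0,0,0],[-0.035,0,0],0],
  [[0,0,0],[-0.02,0,0.02],0],
  [[0,0,0],[0,0,0.03],0],
  [[0,0,0],[0,0,0.03],0],
  [[0,0,0],[0,0,0.02],0],
  [[0,0,0],[0,0,0],0],
  [[0,0,0],[0,0,0],0],
])

```text
time: 27.3
ee_pos: [0.4582, -0.3018, 0.1183]
tcp_rot: [-180.0, 0.0, 174.7]
wrist_force: [0.1, 0.6, 1.0]
opening: 0.0002
grasp_force: 0.0
```

Request:
servo_tool([
  [[0,0,0],[-0.006,0,0],0],
  [[0,0,0],[-0.006,0,0],0],
  [[0,0,0],[-0.006,0,0],0],
  [[0,0,0],[-0.006,0,0],0],
  [[0,0,0],[-0.006,0,0],0],
  [[0,0,0],[-0.006,0,0],0],
  [[0,0,0],[-0.006,0,0],0],
  [[0,0,0],[-0.005,0,0],0],
  [[0,0,0],[0,0,0],0],
])

```text
time: 28.2
ee_pos: [0.5055, -0.3061, 0.1175]
tcp_rot: [-180.0, 0.0, 174.7]
wrist_force: [0.3, 0.2, -0.2]
opening: 0.0001
grasp_force: 0.0
```

Run:
```python
from h import *
look("scene",["toggle_tip","toggle_pivot"]);look("top",["toggle_tip","toggle_pivot"])
```

```text
scene call toggle_tip 0.39 [ 0.5307 -0.3101  0.1404] [265. 191.]
scene call toggle_pivot 0.79 [ 0.5165 -0.3073  0.0981] [259. 208.]
top call toggle_pivot 0.38 [ 0.5967 -0.1743  0.0829] [230. 158.]
```

Request:
servo_tool([
  [[0,0,0],[0.02,0,0],0],
  [[0,0,0],[0.03,0,0],0],
  [[0,0,0],[0.01,0,-0.03],0],
  [[0,0,0],[0.02,0,-0.04],0],
  [[0,0,0],[0.04,0,-0.04],0],
  [[0,0,0],[0.04,0,0],0],
  [[0,0,0],[0.02,0,0],0],
  [[0,0,0],[0,0,0],0],
  [[0,0,0],[0,0,0],0],
])

```text
time: 29.4
ee_pos: [0.3303, -0.29, 0.2233]
tcp_rot: [-179.9, 0.1, 174.6]
wrist_force: [-0.0, -0.4, 0.1]
opening: 0.0001
grasp_force: 0.0
```

Run:
```python
from h import *
o=get_obs();print(o["time"],o["ee_pos"],o["wrist_force"]); ribs("top")
p,d,c,_=look("top",["grille_edge","toggle_tip","toggle_pivot","spray_can","tape_measure"])
s,_,_,_=look("scene",["toggle_tip","toggle_pivot"])
a=cv2.resize(p[130:240,160:360],None,fx=4,fy=4,interpolation=2)[:,:,::-1][:, :,:]
b=cv2.resize(s[150:290,180:340],None,fx=3,fy=3,interpolation=2)[:,:,::-1]
cv2.imwrite("pics/t6.png",a);cv2.imwrite("pics/s6.png",b)
```

```text
29.4 [ 0.3302823  -0.29001924  0.22330382] [-0.03043389 -0.36856272  0.12213109]
top L 67 centre [ 0.48552607 -0.10918754] size 9.340648651123047 41.59814453125 dir -6.8 z 0.1087
top R 65 centre [ 0.47386294 -0.21571138] size 8.662611389160157 43.760009765625 dir -4.6 z 0.1087
top call grille_edge 0.63 [ 0.4759 -0.1627  0.0887] [225. 205.]
top call grille_edge 0.28 [ 0.5137 -0.3087  0.0934] [284. 191.]
top call toggle_tip 0.46 [ 0.5305 -0.3053  0.1369] [284. 181.]
top call toggle_tip 0.2 [ 0.4611 -0.439  -0.0031] [329. 214.]
top call toggle_pivot 0.85 [ 0.5159 -0.3085  0.0936] [284. 190.]
top call spray_can 0.8 [ 0.6304 -0.4133 -0.0013] [320. 153.]
top call spray_can 0.73 [ 5.249e-01 -4.511e-01 -2.000e-04] [334. 191.]
top call spray_can 0.72 [ 0.4412 -0.534  -0.0012] [364. 222.]
top call tape_measure 0.6 [ 0.4604 -0.4386 -0.0062] [329. 214.]
scene call toggle_tip 0.39 [ 0.5291 -0.3092  0.1414] [264. 191.]
scene call toggle_tip 0.25 [ 0.4593 -0.2158  0.1062] [215. 196.]
scene call toggle_pivot 0.86 [ 0.5145 -0.31    0.0959] [259. 210.]
```

View pics/t6.png

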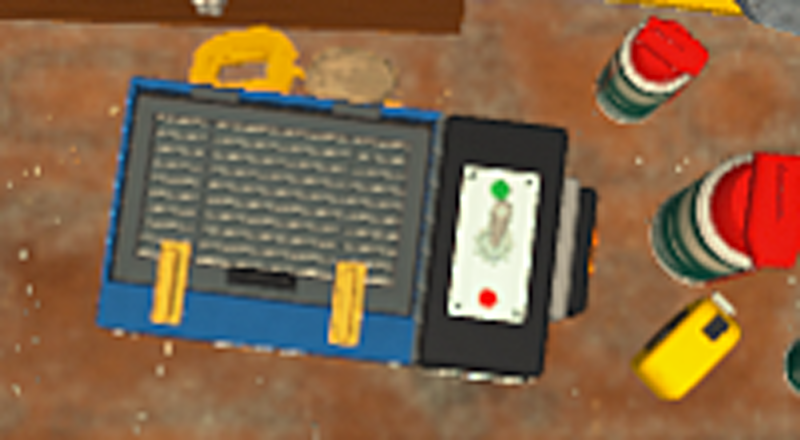

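View pics/s6.png

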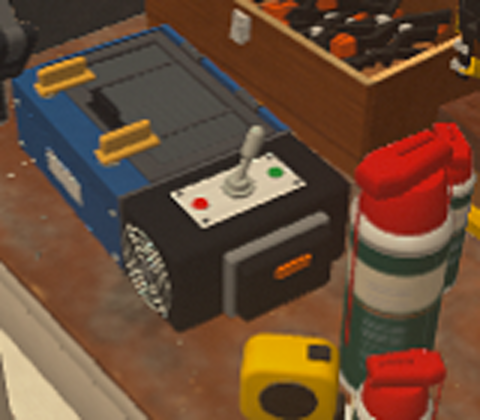

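The toggle now leans to the green mark, at top crop (500,210) and scene crop (250,145). Both buttons are still square across the flush grille, and the cans and tape measure are where they were. The arm is clear, so I hand the job in.

```bash
python3 -c "
from workcell import *
print(job_done())"
```

```text
the job is handed in; nothing more can be done
None
```

I pressed the grille shut, turned both turnbuttons square across its edge, then flipped the toggle to green; the job was handed in at about 29 s with the arm clear and the spray can and tape measure where they were.

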